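# Hold a spring clip open around a recipe card

## Robot

A 6-joint arm with a two-finger parallel gripper is mounted at the origin on a cart in front of the work surface, level with it; the furniture and walls round the work are solid. World frame = base frame: x ahead of the robot, y to its left, z up, the work surface at z = 0. Lengths are in mm, angles in degrees, forces in N, time in s.
With the tool pointing down it reaches from about 300 to 850 mm from the base axis. Payload 4.2 kg.
Tool frame: the origin (TCP) lies at the very end of the fingers, on their centre line; the grasp point (between the pads) lies 19 mm behind it (env.grip_point_offset is the distance from the TCP to the grasp point, in mm); z points along the fingers, y is the line along which they close (so a half turn about z gives the same grasp; the last joint's range is limited). The gripper opens to 91 mm and grips with 3 to 60 N. Pads are 32 mm wide; open, the fingers measure 118 mm over their backs; the gripper's body (76 mm by 178 mm) begins 60 mm behind the grasp point.
Start: joints at [70.989, 18.312, 89.639, -0, 72.044, -1.146], TCP at [176.397, 547.291, 213.976] pointing down, gripper open.
Joint ranges: [-177.97, 177.97], [-48.28, 115.42], [12.27, 149.76], [-77.06, 257.06], [2.81, 150.46], [-146.56, 146.56]. Speed limits (degrees/s): [147.25, 147.25, 180, 180, 180, 180].

## Interface

Orientations are given as [roll, pitch, yaw] about the fixed x, y, z axes, in that order (R = Rz(yaw) Ry(pitch) Rx(roll)).
In Python, from workcell import env gives the robot as it stands. The module is installed in compiled form; this text tells all that it offers.
- The arm moves only by the tool arm_command, never from a script. Its argument "rows" is a list of rows, each an object with "delta_pos": the shift along the tool's x, y, z in mm, a list of three; "roll": the turn about the tool's z in units of 5 degrees (1.0 is 5 degrees); "jaw": the opening in per cent of the stroke, from 0 (shut) to 100 (fully open). A call has 1 to 20 rows; each row is the pose to reach, as a shift and turn from the pose commanded when the call began, along the tool's axes at that moment; what a row does not reach only later rows make up. A row lasts 1/12 s, in which the tool goes at most 41.7 mm and 7.16 degrees, less where a joint would pass 70% of its speed; a pose out of reach is approached as far as the arm can. A call with a gripper value outside its range is refused whole. The fingers move at their own pace and stop on an object; "squeeze" is the grip in N (left out, the last holds). Time passes only in rows, so rows that repeat a pose let the fingers close. It gives the time, the measured TCP pose, the force, the opening and the grip force at its end, in the units of the state.
- env.state(): the state, without advancing time (a new reading comes with each control period).
- env.grab_frame(name): name is "side" or "top"; returns a dict with "img" (384x512x3 uint8, blue, green, red), "z_map" (384x512 float32, mm along the optical axis (not along the pixel's ray), 0 where there is no reading), "fov_y" (degrees; the focal length in pixels is half the picture's height over the tangent of half this angle, whatever the lens; pixels are square), "cx", "cy" (the principal point, pixels), "R" (3x3) and "t" (3): a world point X has camera coordinates R X + t. Camera axes: x right, y down, z forward; pixel columns grow to the right and rows downward; lengths in mm; the calibration is good to about 2 mm. A picture is of the moment at which its call begins.
- env.job_done(): hands the job in; it is judged then, once.
The state is a dict: "time_s": time; "qpos": joint angles; "qvel": joint speeds; "effort": joint torques, N m; "ee_pos": TCP position; "ee_rot": TCP orientation; "force": force on the tool from outside, world axes, zero at the start; "torque": the same for the moment, N m; "gripper_width": finger opening in mm; "gripper_force": force on a finger pad.
Only numpy, scipy, OpenCV 4.12 (cv2) and the standard library are available. Lean on these libraries where they do the work, as an engineer would, in place of code of your own. Each camera call takes 0.05 s, during which the arm holds its last target. There are 200 camera calls.

## Task

Pick up the wooden spring clip by its two handles, squeeze it wide open against its spring, and bring its open jaws around the upright card edge that faces the robot, about half-way up the card, with one jaw on each side and the edge well inside the mouth, so that I can slip my shopping list in beside the card. Finish while still holding the clip open there in the air, still, with the clip and gripper not touching the card or its stand; do not put it down or let it close. Do not shift or tip the card stand, and leave the tin, jar, spoon and salt shaker where they are.

Things in the scene. Friction and masses are not known exactly. Their poses are not given: they have to be found in the camera images.
- clip_centre (a point): Centre of the spring clip, on its pivot (steel coil), half-way up. Clip: like a big clothes peg of pale wood, 115 mm long, 32 mm high (underside 16 mm below this point), 70 g, lying on its side, hinge axis upright. Shut: x points along its midline to the jaws, y to its left, z up. Fixed to the left lever: as the clip opens, x turns left of the midline by half the opening angle.
- jaw_left (a point): Tip of the left jaw: inner face, half-way up, fixed to the left lever, 61 mm ahead of the pivot. Jaws are 5 to 6 mm thick. The tips meet when the clip is shut.
- jaw_right (a point): Tip of the right jaw, in the same way, fixed to the right lever.
- clip_lever (a joint): Opening angle between the clip's two levers, rad: 0 shut, 0.44 at its stop (tips 27 mm apart). Pressing the handles together opens the jaws. A spring always shuts it: 0.14 N m shut, 0.32 N m wide open, so about 10 N on each handle 33 mm behind the pivot. Wide open means over 0.25.
- card_edge (a point): Middle of the upright edge, facing the robot, of a recipe card on stiff 4 mm board (148 mm long, top 126 mm above the worktop); this point is 76 mm above the worktop. x points from this edge into the card along its plane, y square to its faces (at y = +2 and -2 mm), z up.
- card_stand: The card's stand, loose on the worktop, 0.8 kg with card: dark wooden base 100 (x) by 64 (y) by 30 mm high. Origin: under the middle of the card, on the worktop; x runs along the card away from card_edge (at x = -74 mm); the base spans x = -44 to +56 mm, so the edge overhangs it.
- tin: Bystander: food tin with a paper sleeve, 74 mm wide, 109 mm high; origin at the centre of its underside.
- honey: Bystander: jar with a dark lid, 62 mm wide, 99 mm high; origin at the centre of its underside.
- spoon: Bystander: metal spoon lying flat, 188 mm long (x), 38 mm wide, 15 mm high; origin at the centre of its underside.
- shaker: Bystander: salt shaker, 44 mm wide, 90 mm high; origin at the centre of its underside.
- clip: The left lever of the clip, which carries the right one; origin under the pivot, on the underside, axes as clip_centre.
- clip_grip (a point): Point between the two flat handles, 33 mm behind the pivot, half-way up: a good place to grip, squeezing square to the midline. Handles run 53 mm back from the pivot, 5 mm thick, in a V: shut, 46 mm over their outsides at the tail ends, 38 mm here; at the stop they are parallel, 23 mm over their outsides. Fixed to the left lever.
Not all that is in view belongs to the job. Leave any red look-alike of the clip alone.

How it is judged (in metres and radians):
On the way, in this order (a step that is already met when the one before it is completed fails the run):
1. the clip is spread open in the grip of the fingers (value of joint clip_lever above 0.25 rad and contact force between the fingers and clip above 1 N), for 0.2 s.
2. its open jaws stand on both sides of the card edge (value of joint clip_lever above 0.25 rad and ((y of jaw_left in the frame of card_edge above 0.004 m and y of jaw_right in the frame of card_edge below -0.004 m) or (y of jaw_left in the frame of card_edge below -0.004 m and y of jaw_right in the frame of card_edge above 0.004 m)) and x of jaw_left in the frame of card_edge between 0.01 and 0.05 m and z of jaw_left in the frame of card_edge between -0.03 and 0.03 m and x of jaw_right in the frame of card_edge between 0.01 and 0.05 m and z of jaw_right in the frame of card_edge between -0.03 and 0.03 m), for 0.3 s.
At the end, for the whole second after the job is handed in: The fingers hold the clip still and upright (0.3 rad), open over 0.25 rad; one jaw tip each side of the card, 2 mm or more off it, 10 to 50 mm past the edge, within 30 mm of mid height; clip and gripper touch neither card nor stand (0.3 N); the stand is upright, within 15 mm of its start (all of step 2 and contact force between the fingers and clip above 1 N and angle between clip_centre's own z axis and vertical below 0.3 rad and contact force between each of clip, the arm, the fingers and card_stand below 0.3 N and linear speed of clip below 0.02 m/s and distance of card_stand from where it was at the start of the episode below 0.015 m and angle between card_stand's own z axis and vertical below 0.05 rad); the arm keeps its last pose, push and grip.
It fails at once if the card stand is pushed or tipped (distance of card_stand from where it was at the start of the episode above 0.02 m or angle between card_stand's own z axis and vertical above 0.15 rad).
It fails at once if a bystander is moved (distance of any of tin, honey, spoon, shaker from where it was at the start of the episode above 0.025 m).
It also fails if it takes over 35 s, if anything falls off the work surface, if the arm or the gripper's body presses on something with over 40 N, if the wrist force passes 120 N, or if a joint passes its speed limit or range.

## Working session

There is one attempt and no reset: what is moved stays moved. The work goes in short steps, Python scripts to look and compute and a tool call to move; the robot and the scene stay as the last step left them, time stands still between calls to the robot, and variables do not carry over. Pictures are saved under pics/ and viewed, at most 10 in all, crops included, and the job is handed in when it is done.

Besides the shell and the picture viewer there is one more tool, called after "Call:" as name(argument=value, ...) on one line, values as JSON. arm_command: Moves the arm, as the interface text tells. Its arguments: {"type":"object","properties":{"rows":{"type":"array"},"squeeze":{"type":"number"}},"required":["rows"]}

```bash
mkdir -p pics
cat > h.py <<'E'
import numpy as np, cv2
from workcell import env
def grab(n, save=None):
    f=env.grab_frame(n); f['f']=f['img'].shape[0]/2/np.tan(np.radians(f['fov_y'])/2)
    if save: cv2.imwrite('pics/'+save,f['img'])
    return f
def cloud(f):
    z=f['z_map']; v,u=np.mgrid[:z.shape[0],:z.shape[1]]
    c=np.stack([(u-f['cx'])/f['f']*z,(v-f['cy'])/f['f']*z,z],-1)
    return (c-f['t'])@np.asarray(f['R'])   # R^T(c-t)
def ray(f,u,v,h):
    R=np.asarray(f['R']); o=-R.T@f['t']; d=R.T@np.array([(u-f['cx'])/f['f'],(v-f['cy'])/f['f'],1.])
    return o+d*(h-o[2])/d[2]
def proj(f,X):
    c=np.asarray(f['R'])@X+f['t']; return f['cx']+f['f']*c[0]/c[2], f['cy']+f['f']*c[1]/c[2]
E
python3 - <<'E'
from h import *
a=grab('top','top1.png'); b=grab('side','side1.png')
for f in (a,b): print(-np.asarray(f['R']).T@f['t'], np.asarray(f['R'])[2], f['f'],(f['z_map']>0).mean())
print(env.state())
E
```

```text
[ 347.05607126  134.17888756 1073.29218597] [ 1.89478146e-01  3.62919855e-04 -9.81884871e-01] 480.65799483877987 0.9960276285807291
[ 267.00578078 -631.03378577  667.62946728] [ 0.28047549  0.7514576  -0.5971976 ] 446.65238937379837 0.9922587076822916
{'time_s': 0.1, 'qpos': array([ 7.09919994e+01,  1.83474617e+01,  8.96997799e+01, -1.29178052e-04,
        7.20431338e+01, -1.14623954e+00]), 'qvel': array([-0.00071391, -0.0893766 , -0.14968515,  0.02361536,  0.02521714,
        0.05572644]), 'effort': array([ 1.52936009e-03, -4.13338172e+01, -2.32510829e+01,  7.28772813e-02,
        4.23133455e-02, -6.92840626e-05]), 'ee_pos': array([176.22094687, 546.85706981, 213.20705996]), 'ee_rot': array([-1.79909640e+02, -1.68510021e-03,  1.62138278e+02]), 'force': array([ 0.53630287, -0.96435517, -0.18743406]), 'torque': array([0.00941719, 0.0248895 , 0.01256968]), 'gripper_force': 0.0, 'gripper_width': 91.36921305435058}
```

View pics/top1.png

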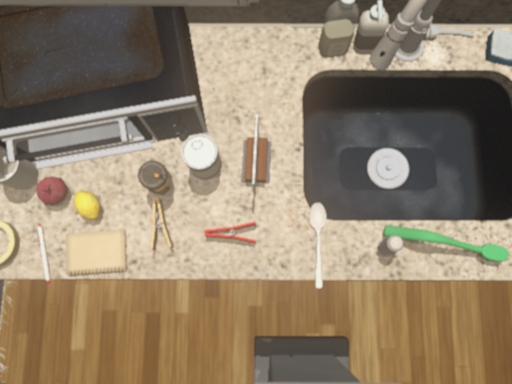

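View pics/side1.png

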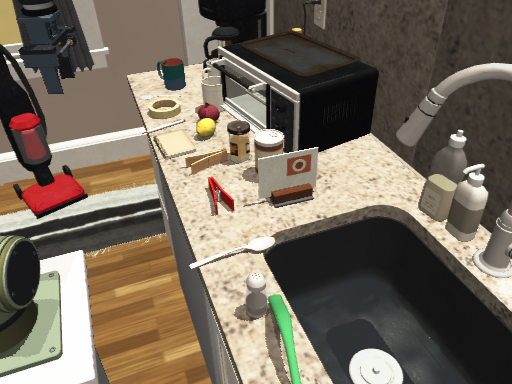

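Run:
```python
from h import *
a=grab('top'); b=grab('side')
im=cv2.resize(a['img'][100:260,130:290],None,fx=4,fy=4,interpolation=cv2.INTER_CUBIC)[:600]
im2=cv2.resize(b['img'][120:220,170:330],None,fx=4.9,fy=4.9,interpolation=cv2.INTER_CUBIC)[:600]
cv2.imwrite('pics/topc.png',im);cv2.imwrite('pics/sidec.png',im2)
P=cloud(a)
for n,(u,v) in dict(tin=(200,145),jar=(153,170),cardfar=(257,118),cardnear=(253,205),clip=(158,210),h1=(153,245),h2=(168,245),spoon=(318,215),shaker=(395,243),table=(220,260)).items(): print(n,P[v,u].round())
```

```text
tin [642. 272. 108.]
jar [590. 370.  99.]
cardfar [694. 153. 129.]
cardnear [534. 163.   0.]
clip [522. 377.   1.]
h1 [440. 378.  29.]
h2 [443. 352.  -0.]
spoon [511.  16.   3.]
shaker [ 440. -130.   91.]
table [410. 235.   1.]
```

View pics/topc.png

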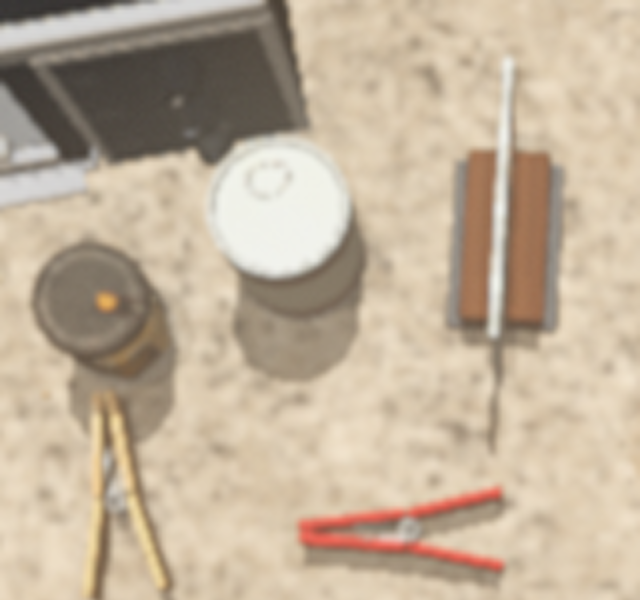

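View pics/sidec.png

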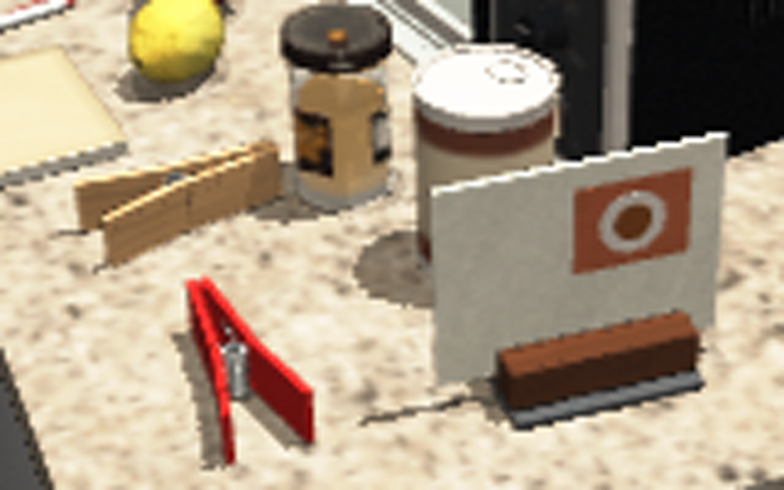

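Run:
```python
from h import *
for n in ('top','side'):
    f=grab(n); P=cloud(f); x,y,z=P[...,0],P[...,1],P[...,2]
    C=P[(x>420)&(x<556)&(y>325)&(y<410)&(z>12)&(z<60)]
    T=C[C[:,2]>np.percentile(C[:,2],90)-6]
    print(n,'clip n',len(C),len(T),'ztop',np.percentile(T[:,2],[5,50,95]).round(1),'x',np.percentile(T[:,0],[0,1,99,100]).round(1))
    for lo in range(420,560,12):
        s=T[(T[:,0]>=lo)&(T[:,0]<lo+12)]
        if len(s): print(lo+6,len(s),s[:,1].min().round(1),s[:,1].mean().round(1),s[:,1].max().round(1))
    K=P[(x>520)&(x<740)&(y>120)&(y<200)&(z>45)&(z<140)]
    m,v=cv2.PCACompute(K[:,:2].astype(np.float32),None)[:2]
    a=(K[:,:2]-m)@v[0]; b=(K[:,:2]-m)@v[1]
    print('card',len(K),m.round(1),v.round(3).tolist(),np.percentile(a,[0,1,99,100]).round(1),np.percentile(b,[1,50,99]).round(1),np.percentile(K[:,2],[1,99]).round(1))
    for e in np.percentile(a,[1,99]): print('end',(m+e*v[0]).round(1))
    for h in (55,75,95,115):
        s=K[abs(K[:,2]-h)<8]
        if len(s): print(h,'min x',np.percentile(s[:,0],[0,1,3]).round(1))
```

```text
top clip n 473 290 ztop [29.6 32.6 42. ] x [431.3 433.5 555.1 555.8]
426 1 379.4 379.4 379.4
438 20 339.0 365.2 383.4
450 28 341.0 361.6 382.9
462 26 346.4 365.5 380.9
474 29 350.4 364.8 379.8
486 41 355.1 368.9 380.3
498 31 358.3 370.2 380.3
510 24 361.6 372.2 381.2
522 28 365.6 374.0 382.1
534 28 369.3 376.2 382.5
546 12 371.3 377.0 382.7
558 22 360.7 367.7 379.4
card 231 [[622.4 156.6]] [[0.9990000128746033, -0.04600000008940697], [0.04600000008940697, 0.9990000128746033]] [-67.1 -67.   79.2  80.7] [-2.2 -0.4  2.7] [ 48.7 130.2]
end [[555.5 159.7]]
end [[701.6 152.9]]
55 min x [555.5 555.6 555.8]
75 min x [555.6 555.7 555.9]
95 min x [555.6 555.7 555.9]
115 min x [555.7 555.8 556.1]
side clip n 517 243 ztop [27.6 31.3 48.3] x [429.7 431.3 555.4 555.9]
426 5 377.2 380.4 384.1
438 20 339.7 363.1 386.2
450 23 341.5 360.3 381.2
462 25 348.8 365.8 385.3
474 23 353.4 367.8 383.9
486 26 356.1 368.4 381.8
498 26 357.8 369.8 382.3
510 20 362.9 371.5 381.9
522 22 364.2 373.5 383.5
534 17 367.1 376.2 385.3
546 15 361.2 365.9 374.7
558 21 355.5 360.5 368.3
card 1768 [[625.9 156.7]] [[0.9990000128746033, -0.04399999976158142], [0.04399999976158142, 0.9990000128746033]] [-73.2 -71.3  74.2  76.4] [-3.5  0.1  3.7] [ 46.1 127.1]
end [[554.7 159.8]]
end [[700.  153.5]]
55 min x [553.4 554.2 557.7]
75 min x [552.5 555.  556.5]
95 min x [553.8 554.6 557.1]
115 min x [554.2 555.4 557.2]
```

Call:
arm_command(rows=[{"delta_pos": [-160,-45,50],"roll": -2.6,"jaw": 100},{"delta_pos": [-321,-89,114],"roll": -5.3,"jaw": 100},{"delta_pos": [-321,-89,114],"roll": -5.3,"jaw": 100},{"delta_pos": [-321,-89,114],"roll": -5.3,"jaw": 100},{"delta_pos": [-321,-89,114],"roll": -5.3,"jaw": 100},{"delta_pos": [-321,-89,114],"roll": -5.3,"jaw": 100},{"delta_pos": [-321,-89,114],"roll": -5.3,"jaw": 100},{"delta_pos": [-321,-89,114],"roll": -5.3,"jaw": 100},{"delta_pos": [-321,-89,114],"roll": -5.3,"jaw": 100},{"delta_pos": [-321,-89,114],"roll": -5.3,"jaw": 100},{"delta_pos": [-321,-89,114],"roll": -5.3,"jaw": 100},{"delta_pos": [-321,-89,114],"roll": -5.3,"jaw": 100},{"delta_pos": [-321,-89,114],"roll": -5.3,"jaw": 100},{"delta_pos": [-321,-89,114],"roll": -5.3,"jaw": 100}])

```text
time_s: 1.47
ee_pos: [453.8, 365.1, 100.6]
ee_rot: [180.0, 0.0, -171.3]
force: [-0.3, -0.4, -0.3]
gripper_width: 91.3
gripper_force: 0.0
```

Call:
arm_command(rows=[{"delta_pos": [0,1,35],"roll": 0,"jaw": 100},{"delta_pos": [0,1,65],"roll": 0,"jaw": 100},{"delta_pos": [0,1,85],"roll": 0,"jaw": 100},{"delta_pos": [0,1,96],"roll": 0,"jaw": 100},{"delta_pos": [0,1,96],"roll": 0,"jaw": 100},{"delta_pos": [0,1,96],"roll": 0,"jaw": 100},{"delta_pos": [0,1,96],"roll": 0,"jaw": 100}])

```text
time_s: 2.05
ee_pos: [455.3, 366.2, 5.5]
ee_rot: [179.9, 0.2, -171.3]
force: [0.0, -0.7, 0.2]
gripper_width: 90.9
gripper_force: 0.0
```

Run:
```python
from h import *
b=grab('side'); cv2.imwrite('pics/s2.png',cv2.resize(b['img'][70:230,150:350],None,fx=3.7,fy=3.7,interpolation=cv2.INTER_CUBIC))
```

```text
(no output)
```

View pics/s2.png

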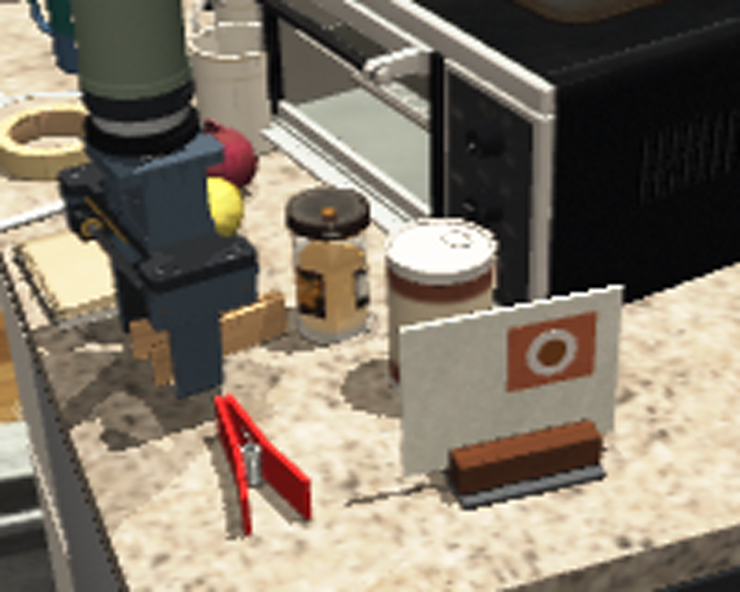

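The fingers straddle the handles: the near finger is at (200,345), with tail ends at (150,350) and jaws at (270,315) showing on either side. I'll close now.

Call:
arm_command(rows=[{"delta_pos": [0,0,0],"roll": 0,"jaw": 40},{"delta_pos": [0,0,0],"roll": 0,"jaw": 40},{"delta_pos": [0,0,0],"roll": 0,"jaw": 20},{"delta_pos": [0,0,0],"roll": 0,"jaw": 10},{"delta_pos": [0,0,0],"roll": 0,"jaw": 0},{"delta_pos": [0,0,0],"roll": 0,"jaw": 0},{"delta_pos": [0,0,0],"roll": 0,"jaw": 0},{"delta_pos": [0,0,0],"roll": 0,"jaw": 0},{"delta_pos": [0,0,0],"roll": 0,"jaw": 0},{"delta_pos": [0,0,0],"roll": 0,"jaw": 0},{"delta_pos": [0,0,0],"roll": 0,"jaw": 0},{"delta_pos": [0,0,0],"roll": 0,"jaw": 0}], squeeze=35)

```text
time_s: 3.1
ee_pos: [454.5, 365.1, 3.9]
ee_rot: [180.0, -0.0, -171.4]
force: [-0.7, 0.2, 0.1]
gripper_width: 22.4
gripper_force: 35.0
```

Call:
arm_command(rows=[{"delta_pos": [3,0,-10],"roll": 0,"jaw": 0},{"delta_pos": [10,0,-30],"roll": 0,"jaw": 0},{"delta_pos": [20,0,-50],"roll": 0,"jaw": 0},{"delta_pos": [40,0,-60],"roll": 0,"jaw": 0},{"delta_pos": [49,-20,-60],"roll": 0.2,"jaw": 0},{"delta_pos": [49,-45,-60],"roll": 0.6,"jaw": 0},{"delta_pos": [49,-75,-60],"roll": 1.2,"jaw": 0},{"delta_pos": [49,-105,-60],"roll": 1.8,"jaw": 0},{"delta_pos": [49,-135,-60],"roll": 2.2,"jaw": 0},{"delta_pos": [49,-160,-60],"roll": 2.2,"jaw": 0},{"delta_pos": [49,-180,-60],"roll": 2.2,"jaw": 0},{"delta_pos": [49,-195,-60],"roll": 2.2,"jaw": 0},{"delta_pos": [49,-195,-60],"roll": 2.2,"jaw": 0},{"delta_pos": [49,-195,-60],"roll": 2.2,"jaw": 0},{"delta_pos": [49,-195,-60],"roll": 2.2,"jaw": 0}])

```text
time_s: 4.35
ee_pos: [435.4, 165.5, 64.4]
ee_rot: [180.0, 0.0, 177.6]
force: [0.2, -0.2, -0.2]
gripper_width: 22.7
gripper_force: 35.0
```

Run:
```python
from h import *
a=grab('top'); b=grab('side')
i1=cv2.resize(a['img'][130:260,190:320],(395,395),interpolation=cv2.INTER_CUBIC); i2=cv2.resize(b['img'][110:240,190:320],(395,395),interpolation=cv2.INTER_CUBIC)
cv2.imwrite('pics/p3.png',np.hstack([i1,i2]))
for n,f in (('top',a),('side',b)):
    P=cloud(f); x,y,z=P[...,0],P[...,1],P[...,2]
    C=P[(x>475)&(x<552)&(y>115)&(y<215)&(z>50)&(z<110)]
    print(n,len(C))
    if len(C)==0: continue
    print('z',np.percentile(C[:,2],[1,50,99]).round(1),'xmax',C[:,0].max().round(1))
    for lo in range(475,552,8):
        s=C[(C[:,0]>=lo)&(C[:,0]<lo+8)]
        if len(s): print(lo+4,len(s),np.sort(s[:,1]).round(0).tolist()[::max(1,len(s)//12)],s[:,2].max().round(1))
```

```text
top 0
side 378
z [61.3 81.2 94. ] xmax 526.8
479 42 [148.0, 149.0, 150.0, 150.0, 150.0, 151.0, 151.0, 151.0, 152.0, 152.0, 152.0, 152.0, 153.0, 154.0] 93.7
487 45 [146.0, 147.0, 148.0, 149.0, 149.0, 149.0, 150.0, 150.0, 150.0, 150.0, 151.0, 151.0, 152.0, 152.0, 153.0] 92.8
495 60 [145.0, 147.0, 147.0, 148.0, 148.0, 149.0, 149.0, 150.0, 151.0, 173.0, 174.0, 176.0] 94.8
503 70 [144.0, 145.0, 146.0, 147.0, 147.0, 147.0, 148.0, 149.0, 150.0, 173.0, 175.0, 176.0, 176.0, 177.0] 94.3
511 71 [142.0, 144.0, 145.0, 145.0, 146.0, 146.0, 147.0, 147.0, 147.0, 149.0, 173.0, 175.0, 176.0, 178.0, 179.0] 94.1
519 68 [141.0, 143.0, 144.0, 144.0, 144.0, 145.0, 146.0, 146.0, 173.0, 175.0, 176.0, 177.0, 177.0, 178.0] 93.4
527 22 [143.0, 144.0, 144.0, 144.0, 144.0, 144.0, 144.0, 145.0, 145.0, 146.0, 146.0, 175.0, 175.0, 177.0, 177.0, 177.0, 178.0, 178.0, 178.0, 178.0, 180.0, 181.0] 93.4
```

View pics/p3.png

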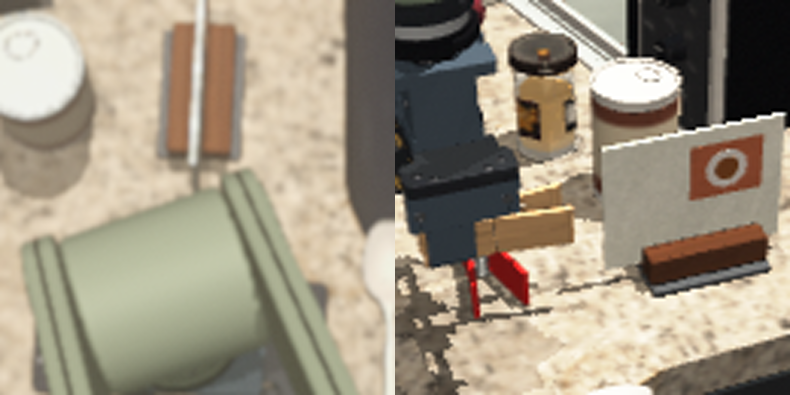

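The clip is open with its tips at about x=528, centred on the card line, and 26 mm short of the edge; its top is at z≈94. Next I advance along the card.

Call:
arm_command(rows=[{"delta_pos": [-4,-1,0],"roll": 0,"jaw": 0},{"delta_pos": [-12,-1,0],"roll": 0,"jaw": 0},{"delta_pos": [-21,-1,0],"roll": 0,"jaw": 0},{"delta_pos": [-30,-1,0],"roll": 0,"jaw": 0},{"delta_pos": [-38,-1,0],"roll": 0,"jaw": 0},{"delta_pos": [-44,-1,0],"roll": 0,"jaw": 0},{"delta_pos": [-48,-1,0],"roll": 0,"jaw": 0},{"delta_pos": [-49,-1,0],"roll": 0,"jaw": 0},{"delta_pos": [-49,-1,0],"roll": 0,"jaw": 0},{"delta_pos": [-49,-1,0],"roll": 0,"jaw": 0},{"delta_pos": [-49,-1,0],"roll": 0,"jaw": 0},{"delta_pos": [-49,-1,0],"roll": 0,"jaw": 0},{"delta_pos": [-49,-1,0],"roll": 0,"jaw": 0}])

```text
time_s: 5.53
ee_pos: [484.0, 162.0, 64.0]
ee_rot: [180.0, 0.0, 177.6]
force: [-0.5, -0.5, -0.7]
gripper_width: 22.3
gripper_force: 35.0
```

Run:
```python
from h import *
b=grab('side'); a=grab('top')
cv2.imwrite('pics/p4.png',np.hstack([cv2.resize(f['img'][w[0]:w[0]+100,w[1]:w[1]+100],(395,395),interpolation=cv2.INTER_CUBIC) for f,w in ((a,(130,205)),(b,(120,220)))]))
P=cloud(b); x,y,z=P[...,0],P[...,1],P[...,2]
C=P[(x>540)&(x<600)&(y>120)&(y<153.5)&(z>50)&(z<100)]
print(len(C),C.max(0).round(1),C.min(0).round(1)); s=C[C[:,0]>C[:,0].max()-12]; print(s[:,1].mean(),s[:,2].min(),s[:,2].max())
K=P[(x>530)&(x<740)&(y>140)&(y<175)&(z>100)&(z<140)]; print('card',K[:,0].min(),K[:,0].max(),np.polyfit(K[:,0],K[:,1],1)@[575,1])
print(env.state())
```

```text
170 [571.3 147.8  94.5] [540.  137.5  61.2]
141.19353808868408 61.388293257063225 93.26126105865269
card 554.1171464571917 701.277798916482 158.97067905722434
{'time_s': 5.6333, 'qpos': array([ 1.72088613e+01,  2.10398193e+01,  1.10030954e+02,  7.53619973e-03,
        4.89257788e+01, -7.04393583e+01]), 'qvel': array([-0.10300956,  0.09626171, -0.076153  , -0.01527179,  0.06389864,
        0.06344768]), 'effort': array([-1.18941945e-03, -3.86441839e+01, -1.79167360e+01, -1.17239967e-02,
        6.34825928e-02,  2.81987523e-04]), 'ee_pos': array([484.0485805, 161.9939002,  64.0199754]), 'ee_rot': array([1.79993492e+02, 1.34596968e-03, 1.77643268e+02]), 'force': array([-0.14062151,  0.62134353,  0.23296458]), 'torque': array([ 0.03476309, -0.00046806,  0.00982244]), 'gripper_force': 34.99364733695984, 'gripper_width': 22.49337509289102}
```

View pics/p4.png

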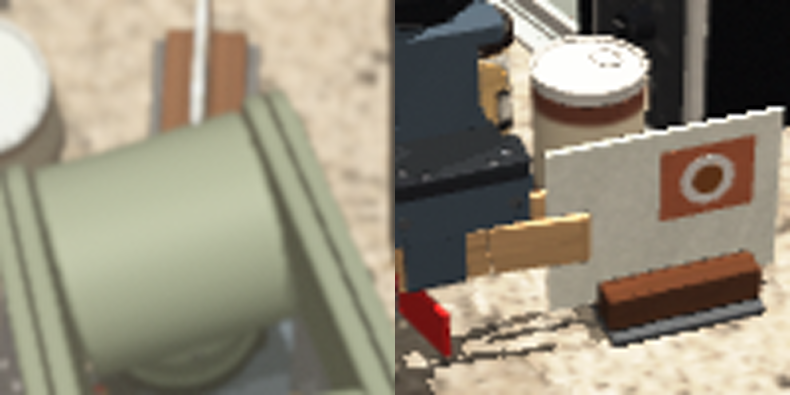

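Right jaw tip is about 17 mm past the edge, 18 mm off the card centre plane, and the left jaw is behind the card. I'll go 5 mm deeper for margin.

Call:
arm_command(rows=[{"delta_pos": [-2,0,0],"roll": 0,"jaw": 0},{"delta_pos": [-4,0,0],"roll": 0,"jaw": 0},{"delta_pos": [-5,0,0],"roll": 0,"jaw": 0},{"delta_pos": [-5,0,0],"roll": 0,"jaw": 0},{"delta_pos": [-5,0,0],"roll": 0,"jaw": 0},{"delta_pos": [-5,0,0],"roll": 0,"jaw": 0},{"delta_pos": [-5,0,0],"roll": 0,"jaw": 0},{"delta_pos": [-5,0,0],"roll": 0,"jaw": 0},{"delta_pos": [-5,0,0],"roll": 0,"jaw": 0},{"delta_pos": [-5,0,0],"roll": 0,"jaw": 0}])

```text
time_s: 6.47
ee_pos: [489.2, 161.7, 63.9]
ee_rot: [180.0, -0.0, 177.6]
force: [0.2, -0.2, -0.8]
gripper_width: 22.1
gripper_force: 35.0
```

Run:
```python
from h import *
b=grab('side'); P=cloud(b); x,y,z=P[...,0],P[...,1],P[...,2]
C=P[(x>540)&(x<600)&(y>120)&(y<153.5)&(z>50)&(z<100)]; print(C.max(0),C.min(0))
K=P[(x>530)&(x<740)&(y>140)&(y<175)&(z>100)&(z<140)]; print('card',K[:,0].min(),K[:,0].max(),np.polyfit(K[:,0],K[:,1],1)@[575,1])
# gap between jaws seen in front of card: left jaw inner face
L=P[(x>520)&(x<552)&(y>162)&(y<190)&(z>60)&(z<100)]; print('left',len(L),L.min(0) if len(L) else '',L.max(0) if len(L) else '')
s=env.state(); print(s['time_s'],s['force'],s['gripper_width'],s['ee_pos'])
```

```text
[578.59166931 148.9628099   93.94013316] [540.09638159 134.63945865  59.59241376]
card 554.3146140870041 700.7694676581773 159.07454993941315
left 0  
6.5167 [-0.13982833 -0.13254742 -0.09256893] 22.179612436575624 [489.20124354 161.765884    63.98167721]
```

```bash
python3 -c "
from workcell import env
print(env.job_done())"
```

```text
the job is handed in; nothing more can be done
None
```

I handed the job in with the clip held wide open in the air around the card edge: jaws about 24 mm past it, near mid height, no contact force felt and the card unmoved. The left jaw was hidden at the end, so its position is worked out from an earlier view; no verdict came back.

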